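# Index the swivel fixture to its next hole

## Robot

A 6-joint arm with a two-finger parallel gripper is mounted at the origin on a cart in front of the work surface, level with it; the furniture and walls round the work are solid. World frame = base frame: x ahead of the robot, y to its left, z up, the work surface at z = 0. Lengths are in m, angles in rad, forces in N, time in s.
With the tool pointing down it reaches from about 0.275 to 0.725 m from the base axis. Payload 5.6 kg.
Tool frame: the origin (TCP) lies at the very end of the fingers, on their centre line; the grasp point (between the pads) lies 19 mm behind it; y points along the fingers, z is the direction in which the jaws open and shut, and the axes are right-handed (so a half turn about y gives the same grasp; the last joint's range is limited). The gripper opens to 85 mm and grips with 20 to 120 N. Pads are 22 mm wide; open, the fingers measure 114 mm over their backs; the gripper's body (76 mm by 85 mm) begins 54 mm behind the grasp point. The pads swing forward as they close: fully open they stand 13 mm farther back than shut.
Start: joints at [-0.969, 0.255, 0.108, 0, -1.424, -0.285], TCP at [0.171, -0.523, 0.231] pointing down, gripper open.
Joint ranges: [-2.95, 2.95], [-1.21, 1.97], [-1.09, 1.5], [-2.87, 1.71], [-2.94, -0.07], [-3.05, 3.05]. Speed limits (rad/s): [2.57, 2.57, 3.14, 3.14, 3.14, 3.14].

## Interface

Orientations are given as a unit quaternion [w, x, y, z].
In Python, from bench import r gives the robot as it stands.
- The arm moves only by the tool move_arm, never from a script. Its argument "deltas" is a list of rows, each a list of 6 numbers: the shift along the tool's x, y, z in mm, then the turn, a rotation vector about the tool's x, y, z in rad. In form: [[tx, ty, tz, rx, ry, rz], ...]. A call has 1 to 8 rows; each row shifts and turns the commanded pose from where the row before left it, along the tool's axes as they then stand; what a row does not reach is not made up. A row lasts 1/8 s, in which the tool goes at most 62.5 mm and 10.7 degrees, less where a joint would pass 70% of its speed; a pose out of reach is approached as far as the arm can. A call with a gripper value outside its range is refused whole. "grip" is the closure, from -1 (fully open) to 1 (shut), set as the call begins (left out, the last holds). The fingers move at their own pace and stop on an object; "newtons" is the grip in N (left out, the last holds). Time passes only in rows, so rows that do not move let the fingers close. It gives the time, the measured TCP pose, the force and the opening at its end, in the units of the state.
- r.sense(): the state, without advancing time (a new reading comes with each control period).
- r.capture(name): name is "scene" or "side" or "wrist"; returns (picture, depth): 400x640x3 uint8, blue, green, red; 400x640 float32, m along the optical axis (not along the pixel's ray), 0 where there is no reading.
- r.camera_info(name): a dict with "camera_matrix" (3x3 intrinsics, pixels), "T" (4x4, takes a point from camera to world coordinates). Camera axes: x right, y down, z forward; pixel columns grow to the right and rows downward; lengths in m; the calibration is good to about 2 mm. The wrist camera is an equidistant fisheye: a pixel r from the principal point sees the ray r / f radians off the axis. A picture is of the moment at which its call begins: read the wrist's pose just before it. camera_info takes no time and is no camera call; for the wrist camera it gives the pose at the moment of the call.
- r.sign_off(): hands the job in, once; it reports no verdict.
Trained networks look in the newest picture that a camera, given by its name, has taken for a name from the list of things; names that differ only in an ending like _2 or _b are one class to them, and where a whole thing is asked for, a point or a joint stands for the part that bears it (a point fixed in the world has none). Each returns a list of dicts, best first, with "conf" (0 to 1); they miss things now and then, are a little off and sometimes report something else, mostly with a low value. They report only what shows in the picture. A call takes as long as a camera call.
- r.regions_of(target, camera): "pixels" (400x640 bool, what is visible of it) and "bbox" ([centre column, centre row, width, height] in pixels, round what is visible of it).
The state is a dict: "t": time; "joint_positions": joint angles; "joint_vel": joint speeds; "joint_torque": joint torques, N m; "tool_pos": TCP position; "tcp_rot": TCP orientation; "ft_force": force on the tool from outside, world axes, zero at the start; "torque": the same for the moment, N m; "finger_gap": opening from 0.0 (shut) to 1.0 (fully open).
Only numpy, scipy, OpenCV 4.12 (cv2) and the standard library are available. Lean on these libraries where they do the work, as an engineer would, in place of code of your own. Each camera call takes 0.05 s, during which the arm holds its last target.

## Task

Turn the swivel fixture on to its next stop: draw its spring pin out of the home hole by the red knob, swing the arm anticlockwise (seen from above) and let the pin drop fully home in the hole of the brass segment, then let go. The exact place of that hole is to be felt for with the pin: do not force the pin hard against the ring or the sides of a hole, and leave the things lying around alone.

Things in the scene. Friction and masses are not known exactly. Their poses are not given: they have to be found in the camera images.
- dial_base: Fixed grey base disc of the swivel fixture, 196 mm across. Origin: on the swivel axis, 35 mm above the table (a dark foot carries the disc), z up; the arm turns about this z axis. On the disc runs a raised ring of mean radius 82 mm, top 65 mm above the table: a dark steel arc with the home hole, followed anticlockwise by a brass arc segment that is clamped on at a different angle each time. Their tops are level.
- home_hole (a point): Centre of the mouth of the home hole, in the top of the dark steel arc, 82 mm from the axis. The brass segment has one hole, at the same radius, 0.76 to 1.08 rad anticlockwise from here about the axis, with brass ring for 0.50 rad on both sides of it; there is no other hole. Both holes are 9.6 mm wide and 12 mm deep.
- swivel (a joint): Angle of the swivel arm in rad: 0 with the pin in the home hole, growing anticlockwise seen from above, stops at -0.35 and 1.35. Aluminium arm with a 60 mm steel gear bolted on its hub (highest point 111 mm above the table, less than 32 mm from the axis). It stays where left; friction about 0.1 N m.
- pin (a joint): Lift of the index pin in m: 0 with its shoulder fully home in a hole, 0.009 with its tip riding on top of the ring, 0.0135 at its upper stop. Pulled down by a spring: about 6 N at 0, rising by 0.45 N per mm. Steel pin of 8 mm with a 6 mm nose 1.5 mm long, 0.8 mm of play each side in a hole; it drops by itself when it is free and over a hole.
- knob (a point): Centre of the red round knob on top of the pin: upright, 26 mm across and 26 mm high, centre 121 mm above the table with the pin home, 82 mm from the swivel axis. Below it stands the steel plunger housing, 23 mm across, top 97 mm above the table. The knob carries the pin straight up and down and moves round with the arm.
- screwdriver_yellow_mid (a point): Middle of a loose yellow-handled screwdriver, 25 x 180 x 23 mm, a bystander.
- bearing_mid (a point): Centre of a loose ball bearing, 52 mm across, 15 mm high, a bystander.
- tape_measure_mid (a point): Centre of a loose yellow tape measure, 37 x 77 x 60 mm, a bystander.

How it is judged:
By the outcome, as a careful person would: the job done as asked, in the order asked, and still so for the second after the job is handed in, with the robot touching nothing.
It also fails if it takes over 58 s, if anything falls off the work surface, if the arm or the gripper's body presses on something with over 40 N, if the wrist force passes 120 N, or if a joint passes its speed limit or range.

## Working session

There is one attempt and no reset: what is moved stays moved. The work goes in short steps, Python scripts to look and compute and a tool call to move; the robot and the scene stay as the last step left them, time stands still between calls to the robot, and variables do not carry over. Pictures are saved under pics/ and viewed, and the job is handed in when it is done.

Besides the shell and the picture viewer there is one more tool, called after "Call:" by a JSON object that holds its "method" and its "body", one argument or row to a line. move_arm: Moves the arm, as the interface text tells. Its arguments: {"type":"object","properties":{"deltas":{"type":"array"},"grip":{"type":"number"},"newtons":{"type":"number"}},"required":["deltas"]}

```bash
mkdir -p pics; ls
python3 - <<'E'
from bench import r
import cv2,numpy as np
print(r.sense())
for n in ("scene","side"):
    p,d=r.capture(n); cv2.imwrite(f"pics/{n}0.png",p); np.save(f"{n}0.npy",d)
    i=r.camera_info(n); print(n,i)
    for t in ("knob","dial_base","home_hole"):
        for q in r.regions_of(t,n)[:2]: print(t,q["conf"],q["bbox"])
E
```

```text
pics
{'t': 0.0, 'joint_positions': array([-9.69401439e-01,  2.55733572e-01,  1.06978304e-01, -4.80536250e-04,
       -1.42392421e+00, -2.84584394e-01]), 'joint_vel': array([ 1.23773709e-03, -2.14440664e-04, -1.41475644e-03,  8.47951711e-04,
       -1.45271349e-06, -9.51095697e-04]), 'joint_torque': array([-1.21941030e-04, -3.86632955e+01,  2.37936491e+01,  5.36509529e+00,
       -6.17083002e-03, -6.95221630e-06]), 'tool_pos': array([ 0.17122811, -0.52212279,  0.23039163]), 'tcp_rot': array([ 0.69893105, -0.69758393, -0.11138326,  0.11165039]), 'ft_force': array([0.3554579 , 0.14788457, 0.35799701]), 'torque': array([ 0.01642165,  0.01503614, -0.04854257]), 'finger_gap': 0.9943229560302855}
scene {'camera_matrix': array([[442.85347453,   0.        , 328.26720904],
       [  0.        , 442.85347453, 197.84817887],
       [  0.        ,   0.        ,   1.        ]]), 'T': array([[-0.84383699, -0.25567991,  0.47176999,  0.03608535],
       [-0.53634678,  0.42886867, -0.72691388,  0.79464224],
       [-0.01647009, -0.86642913, -0.49902835,  0.62531099],
       [ 0.        ,  0.        ,  0.        ,  1.        ]])}
knob 0.73 [316.2, 214.6, 11.4, 15.3]
home_hole 0.9 [304.0, 232.6, 79.8, 61.4]
side {'camera_matrix': array([[402.20047647,   0.        , 320.47257498],
       [  0.        , 402.20047647, 205.30031556],
       [  0.        ,   0.        ,   1.        ]]), 'T': array([[ 0.97324812, -0.13701466,  0.1844318 ,  0.3587383 ],
       [-0.22835207, -0.48822119,  0.8423155 , -0.77637456],
       [-0.02536606, -0.86189736, -0.50644793,  0.56525122],
       [ 0.        ,  0.        ,  0.        ,  1.        ]])}
knob 0.42 [300.4, 174.4, 8.4, 18.4]
dial_base 0.73 [329.8, 210.1, 77.4, 52.5]
home_hole 0.6 [327.5, 212.8, 77.4, 46.7]
```

View pics/scene0.png

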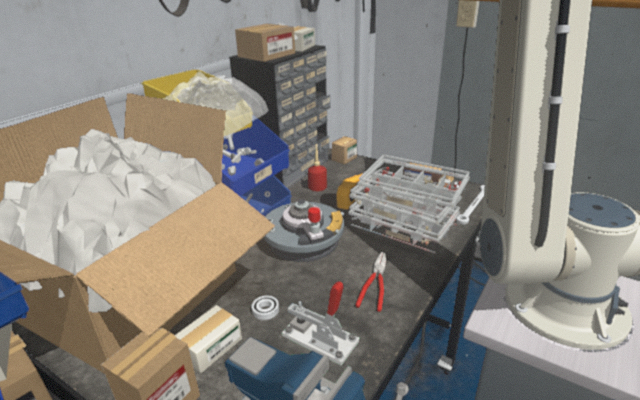

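View pics/side0.png

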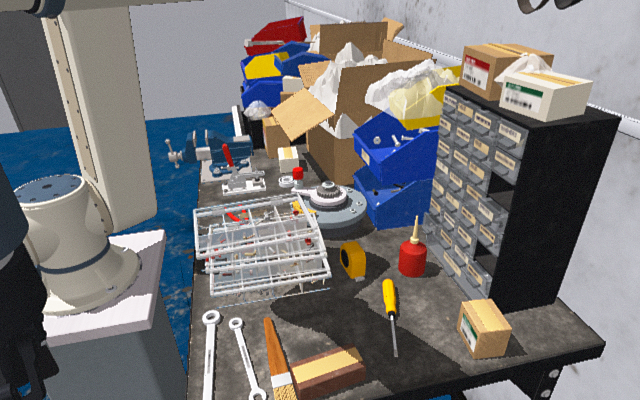

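The scene picture shows the dial at about (304,232), with the red knob at (315,214) and the brass just right of it at (336,220). In the side picture the knob is at (298,173) and the gear hub at (328,190). There is a tall wire tray close in front of the dial, towards -y.

```bash
cat > h.py <<'E'
import numpy as np, cv2
from bench import r
def ray(n,u,v):
    i=r.camera_info(n);K=i["camera_matrix"];T=i["T"]
    d=T[:3,:3]@np.array([(u-K[0,2])/K[0,0],(v-K[1,2])/K[1,1],1]);return T[:3,3],d
def atz(n,u,v,z):
    o,d=ray(n,u,v);return o+d*(z-o[2])/d[2]
def tri(a,b):
    (o1,d1),(o2,d2)=ray(*a),ray(*b)
    A=np.stack([d1,-d2],1);s=np.linalg.lstsq(A,o2-o1,rcond=None)[0]
    p,q=o1+s[0]*d1,o2+s[1]*d2;return (p+q)/2,np.linalg.norm(p-q)
def cloud(n,d):
    i=r.camera_info(n);K=i["camera_matrix"];T=i["T"]
    v,u=np.mgrid[:400,:640];P=np.stack([(u-K[0,2])/K[0,0]*d,(v-K[1,2])/K[1,1]*d,d],-1)
    return P@T[:3,:3].T+T[:3,3]
E
python3 - <<'E'
from h import *
for n in ("scene","side"):
    p=cv2.imread(f"pics/{n}0.png").astype(int);d=np.load(f"{n}0.npy")
    C=cloud(n,d)
    red=(p[...,2]>150)&(p[...,1]<80)&(p[...,0]<80)
    m=np.zeros_like(red); 
    if n=="scene": m[200:230,300:330]=1
    else: m[160:185,285:310]=1
    m&=red; v,u=np.nonzero(m); c=(n,(u.min()+u.max())/2,(v.min()+v.max())/2); print(c,u.min(),u.max(),v.min(),v.max(),C[m].min(0),C[m].max(0),np.median(C[m],0))
    print(atz(*c,.121))
    # obstacles near
    if n=="scene": cs=c
    else: print(tri(cs,c))
    q=cv2.resize(cv2.imread(f"pics/{n}0.png")[150:270,230:390],None,fx=5,fy=5,interpolation=cv2.INTER_CUBIC); cv2.imwrite(f"pics/{n}z.png",q)
    # base disc top z~.035..; circle fit
    X=C.reshape(-1,3);s=(d.ravel()>0)&(abs(X[:,2]-.065)<.004)&(np.hypot(X[:,0]-.42,X[:,1])<.3)
    for lo,hi in((.03,.04),(.06,.07),(.1,.115)):
        s=(d.ravel()>0)&(X[:,2]>lo)&(X[:,2]<hi)&(np.abs(X[:,1])<.3)&(X[:,0]>.3)&(X[:,0]<.75)
        print(n,lo,s.sum())
E
```

```text
('scene', np.float64(314.0), np.float64(214.5)) 309 319 208 221 [0.4879305  0.12829579 0.10957785] [0.51056785 0.14787902 0.13656271] [0.49445169 0.14218931 0.12861762]
[0.50076484 0.13608546 0.121     ]
scene 0.03 543
scene 0.06 1239
scene 0.1 827
('side', np.float64(297.5), np.float64(173.0)) 293 302 167 179 [ 0.3587383  -0.77637456 -0.00137591] [0.56172945 0.42862136 0.56525122] [0.49776219 0.1263636  0.12906   ]
[0.50130255 0.13557994 0.121     ]
(array([0.50118183, 0.13573165, 0.12081094]), np.float64(0.0003646062170348097))
side 0.03 1041
side 0.06 1623
side 0.1 1587
```

View pics/scenez.png

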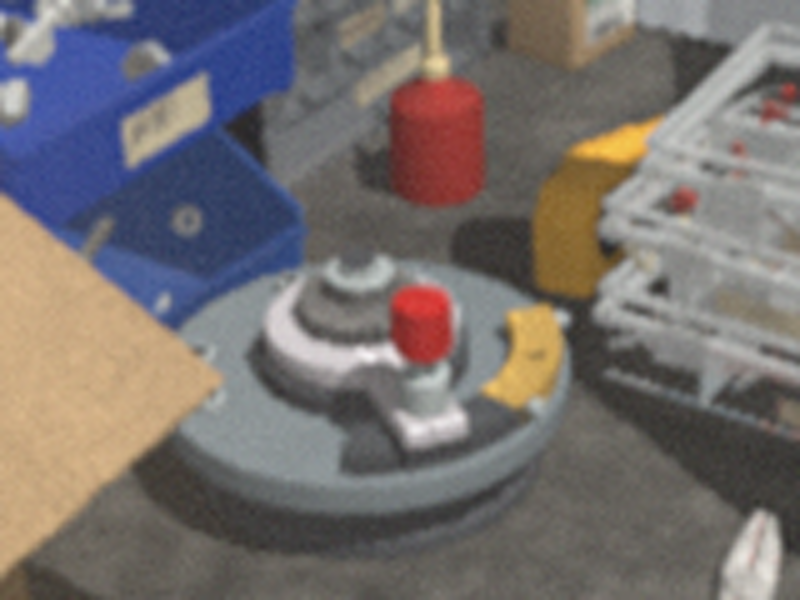

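View pics/sidez.png

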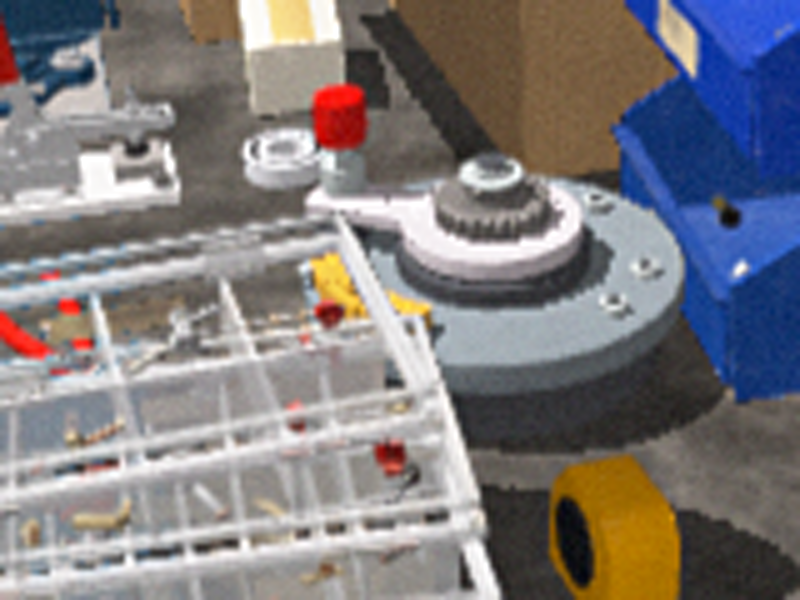

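Run:
```python
from h import *
c,e=tri(("scene",302,204.2),("side",328.4,184.2));print("axis",c,e, atz("scene",302,204.2,.111),atz("side",328.4,184.2,.111))
k=np.array([.5011,.1358])
print("R",np.linalg.norm(k-c[:2]))
b=atz("scene",337.4,220.8,.065);print("brass hole",b)
a=lambda p:np.arctan2(p[1]-c[1],p[0]-c[0])
print(a(k),a(b),a(b)-a(k),np.hypot(*(b-c)[:2]))
# base disc rim fit per camera using top surface height clouds
for n in("scene","side"):
    d=np.load(f"{n}0.npy");C=cloud(n,d);X=C[(d>0)];print(n)
    p=cv2.imread(f"pics/{n}0.png")[d>0]
    # height map grid max 4cm
    for y in np.arange(.4,-.2,-.04):
        row=[]
        for x in np.arange(.3,.82,.04):
            s=(abs(X[:,0]-x)<.02)&(abs(X[:,1]-y)<.02)
            row.append("%4d"%(1000*np.percentile(X[s,2],98)) if s.sum()>3 else "   .")
        print("%.2f"%y,*row)
```

```text
axis [0.56878664 0.08783192 0.10224222] 0.0025260522985440024 [0.55812912 0.10051996 0.111     ] [0.5661262  0.07306641 0.111     ]
R 0.08296033814407283
brass hole [0.49020077 0.05780309 0.065     ]
2.525065837244799 -2.7765988791402187 -5.301664716385018 0.08412770489927265
scene
0.40   17    .    1    2    2  171  193  212  249  311  332  331  339
0.36   17   39   14   17    2  170  192  211  222  257  294  307  327
0.32   22  145   50   66   15  169  190  210  223  280  294  306  314
0.28   16   10   10    9    2  169  189  209  228  274  273  269  279
0.24    2    6    1    2    2  162  173    2  340  351  353  353  354
0.20   11   12    2    2    2    2   53   53    3  353  285  338    .
0.16   10   12   10    2    2  132   64   55   59  187  328  348  354
0.12    2   12   11    2   63  134   92  103   79  187  334  355  365
0.08    1   12   12    2   66   67  104  112   80  187  327  364  370
0.04    2    1   11    2   51   66   78    .   60  187  322  352  174
0.00  137   93  139  150  150   64   55   56   54  195  292  236  237
-0.04  149  149  149  147  150  102    2    .  
[... 737 characters left out ...]
   10   12    1    1    1  134   54    .   56  187  327  347  350
0.12    1   12   11    1   49  133   91    .   78  186  333  349  366
0.08    .    .    .    .   66   66  103  111   80  186  326  365  370
0.04    .    0    1    0    .   66   79   85   68  186  322  356  352
0.00  100   92  137  149  150   47   54   54   54  194  296  309  287
-0.04  150  150  150  150  151  102    1    1    1    1    2    1    1
-0.08  130  130  130  131  150  147   43    .    2    2    1  360  438
-0.12  131  128  131  131  150  150   59   61    1   60   62  359  438
-0.16  150  150  149  150  149  149   55   57    1   67  129  359  438
-0.20   10    2    1    2    1    1    1    1   23   46   59  360  438
```

```bash
cat >> h.py <<'E'
from scipy.spatial.transform import Rotation as Ro
def RT():
    s=r.sense();q=s["tcp_rot"];return s,Ro.from_quat([q[1],q[2],q[3],q[0]]).as_matrix()
E
python3 - <<'E'
from h import *
from scipy.optimize import least_squares
s,R=RT();print(R.round(3))
X=[]
for n in("scene","side"):
    d=np.load(f"{n}0.npy");C=cloud(n,d)[d>0]
    m=(abs(C[:,2]-.054)<.004)&(np.hypot(C[:,0]-.565,C[:,1]-.09)<.115)
    P=C[m][:,:2];c=np.array([.565,.09])
    for it in range(5):
        a=np.arctan2(*(P-c).T[::-1]);rr=np.hypot(*(P-c).T);E=[]
        for b in np.arange(-np.pi,np.pi,.2):
            w=(a>=b)&(a<b+.2)
            if w.sum()>5:
                q=np.percentile(rr[w],97)
                if q>.08:E.append(P[w][np.argmin(abs(rr[w]-q))])
        E=np.array(E);f=least_squares(lambda c:np.hypot(*(E-c[:2]).T)-.098,c,loss="soft_l1",f_scale=.002);c=f.x
    print(n,c,len(E),(1000*f.fun).round(1), np.median(C[m][:,2]))
E
```

```text
[[ 0.95  -0.    -0.312]
 [ 0.312  0.     0.95 ]
 [-0.    -1.     0.   ]]
scene [0.56922491 0.08873174] 26 [ 0.4 -0.2 -0.8 -0.8 -1.9 -0.5 -2.7 -0.3 -0.6 -1.2  9.8  4.   0.2 -0.5
 -3.  -2.4 -1.2 -1.5 -0.3 -0.9 -0.5  0.5  0.8  1.1  0.1  0.1] 0.053241407990907375
side [0.56698111 0.08727854] 21 [-1.9 -1.6 -1.6  0.1  0.4 -1.4  0.1  0.3 -1.5 -1.3 -0.3 -0.8 -1.7 -0.7
  0.4 -1.8 -1.9 -0.2 -3.3 -3.6 -3.4] 0.052876585122370146
```

Call:
{"method": "move_arm", "body": {
  "deltas": [
    [15,-2,15,0,0,0],
    [32,-4,32,0,0,0],
    [34,-4,34,0,0,0],
    [34,-4,34,0,0,0],
    [34,-4,34,0,0,0],
    [34,-4,34,0,0,0],
    [34,-4,34,0,0,0],
    [34,-4,34,0,0,0]
  ]
}}

```text
t: 1.4
tool_pos: [0.3318, -0.2038, 0.2617]
tcp_rot: [-0.698, 0.698, 0.112, -0.111]
ft_force: [0.3, -0.9, 0.4]
finger_gap: 0.998
```

Call:
{"method": "move_arm", "body": {
  "deltas": [
    [34,0,34,0,0,0],
    [34,0,34,0,0,0],
    [34,0,34,0,0,0],
    [34,0,34,0,0,0],
    [34,0,34,0,0,0],
    [34,0,34,0,0,0],
    [34,0,34,0,0,0],
    [20,0,20,0,0,0]
  ],
  "grip": -0.2
}}

```text
t: 2.4
tool_pos: [0.4963, 0.1221, 0.2611]
tcp_rot: [0.698, -0.698, -0.112, 0.112]
ft_force: [0.1, -0.8, -0.5]
finger_gap: 0.599
```

Call:
{"method": "move_arm", "body": {
  "deltas": [
    [10,0,10,0,-0.1,0],
    [0,0,0,0,-0.18,0],
    [0,0,0,0,-0.18,0],
    [0,0,0,0,-0.18,0],
    [0,0,0,0,0,0]
  ]
}}

```text
t: 3.02
tool_pos: [0.5022, 0.1327, 0.2615]
tcp_rot: [0.628, -0.628, -0.325, 0.325]
ft_force: [-0.4, -0.1, 0.9]
finger_gap: 0.599
```

Run:
```python
from h import *
s,R=RT();print(s["t"],s["tool_pos"],s["ft_force"],s["finger_gap"],s["joint_positions"].round(3));print(R.round(3))
i=r.camera_info("wrist");p,d=r.capture("wrist");cv2.imwrite("pics/w1.png",p);np.savez("w1.npz",d=d,K=i["camera_matrix"],T=i["T"]);print(i)
```

```text
3.025 [0.50222388 0.13266947 0.26154278] [-0.42100015 -0.14298173  0.8634028 ] 0.5986556064289086 [ 0.56   0.187  0.096 -0.    -1.48  -1.175]
[[ 0.577  0.    -0.817]
 [ 0.817  0.     0.577]
 [ 0.    -1.    -0.   ]]
{'camera_matrix': array([[309.70691629,   0.        , 318.50925678],
       [  0.        , 309.70691629, 197.8899442 ],
       [  0.        ,   0.        ,   1.        ]]), 'T': array([[-8.16761086e-01,  5.52085564e-01,  1.67639074e-01,
         4.59502497e-01],
       [ 5.76976009e-01,  7.81466747e-01,  2.37504544e-01,
         7.25901830e-02],
       [ 1.18468031e-04,  2.90708193e-01, -9.56811754e-01,
         4.03532384e-01],
       [ 0.00000000e+00,  0.00000000e+00,  0.00000000e+00,
         1.00000000e+00]])}
```

View pics/w1.png

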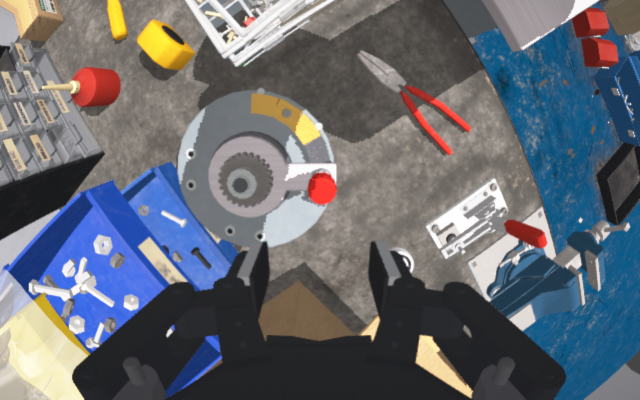

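The wrist picture shows the red knob at (321,188), the gear bolt at (240,184) and what is probably the brass hole near (287,112). I'll zoom in and measure.

```bash
cat >> h.py <<'E'
def wpt(f,u,v,z):
    K,T=f["K"],f["T"];x=(u-K[0,2])/K[0,0];y=(v-K[1,2])/K[1,1];th=np.hypot(x,y)
    k=np.sin(th)/th;d=T[:3,:3]@np.array([x*k,y*k,np.cos(th)]);o=T[:3,3];return o+d*(z-o[2])/d[2]
E
python3 - <<'E'
from h import *
p=cv2.imread("pics/w1.png");cv2.imwrite("pics/w1z.png",cv2.resize(p[80:220,170:350],None,fx=4.4,fy=4.2,interpolation=cv2.INTER_CUBIC))
E
```

```text
(no output)
```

View pics/w1z.png

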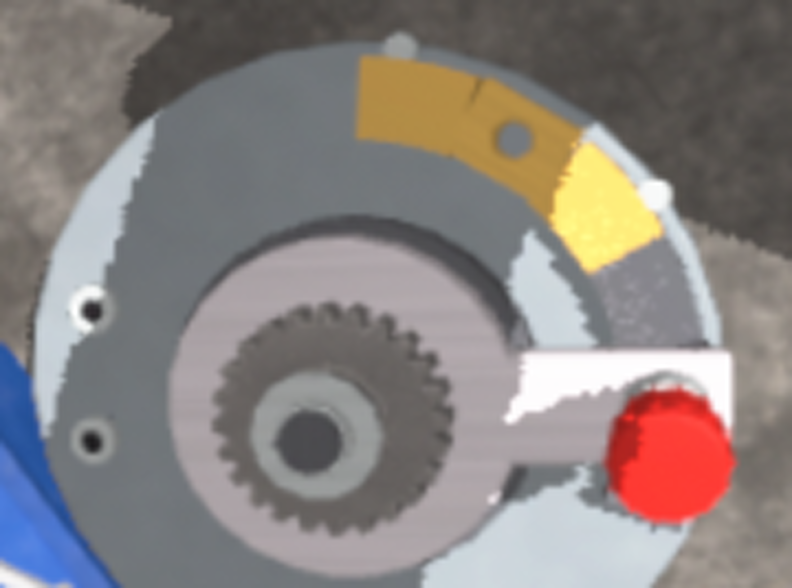

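Run:
```python
from h import *
f=np.load("w1.npz");f={k:f[k] for k in f}
z=lambda u,v:(170+u/4.4,80+v/4.2)
h=wpt(f,*z(514,139),.065);k=wpt(f,*z(671,456),.134);n=wpt(f,*z(313,437),.111)
print("hole",h,"knob",k,"nut",n)
# disc rim points at z=.053
pts=[(400,40),(120,130),(50,260),(36,370),(720,340),(250,62),(700,260)]
from scipy.optimize import least_squares
W=np.array([wpt(f,*z(*q),.053)[:2] for q in pts]);q=least_squares(lambda c:np.hypot(*(W-c[:2]).T)-c[2],[.568,.088,.098]);print("rim",q.x,(q.fun*1e3).round(1))
for c in (n[:2],q.x[:2],np.array([.568,.088])):
  for kk in (k[:2],np.array([.5011,.1358])):
    A=np.arctan2(*(kk-c)[::-1]);B=np.arctan2(*(h[:2]-c)[::-1]);print(c,A,(B-A)%(2*np.pi),np.linalg.norm(kk-c),np.linalg.norm(h[:2]-c))
```

```text
hole [0.49146238 0.05839975 0.065     ] knob [0.49872077 0.13439887 0.134     ] nut [0.56533319 0.08902025 0.111     ]
rim [0.56609054 0.08810611 0.09614181] [-0.3  2.2 -0.3 -0.6  0.1 -1.3  0.2]
[0.56533319 0.08902025] 2.543572927118386 0.9909754816319918 0.08060045041319502 0.07996568615078645
[0.56533319 0.08902025] 2.512137838777302 1.0224105699730757 0.07946223821390459 0.07996568615078645
[0.56609054 0.08810611] 2.539546842145569 0.9808773237022219 0.08174169165096469 0.08032328097463813
[0.56609054 0.08810611] 2.5085021050379126 1.0119220608098782 0.08061312978735306 0.08032328097463813
[0.568 0.088] 2.5514673964906476 0.9591496916841091 0.08338144995601743 0.08206206021967331
[0.568 0.088] 2.521201784884882 0.9894153032898743 0.08222195570527373 0.08206206021967331
```

Call:
{"method": "move_arm", "body": {
  "deltas": [
    [1,10,3,0,0,0],
    [0,25,0,0,0,0],
    [0,30,0,0,0,0],
    [0,30,0,0,0,0],
    [0,30,0,0,0,0],
    [0,20,0,0,0,0],
    [0,12,0,0,0,0],
    [0,0,0,0,0,0]
  ]
}}

```text
t: 4.08
tool_pos: [0.5004, 0.1346, 0.1036]
tcp_rot: [-0.628, 0.628, 0.325, -0.326]
ft_force: [0.9, -0.1, 0.6]
finger_gap: 0.599
```

Run:
```python
from h import *
s,R=RT();print(s["t"],s["tool_pos"],s["ft_force"])
i=r.camera_info("wrist");p,d=r.capture("wrist");cv2.imwrite("pics/w2.png",p)
```

```text
4.075 [0.50040442 0.13461654 0.10355274] [ 0.86243019 -0.09562166  0.64115611]
```

View pics/w2.png

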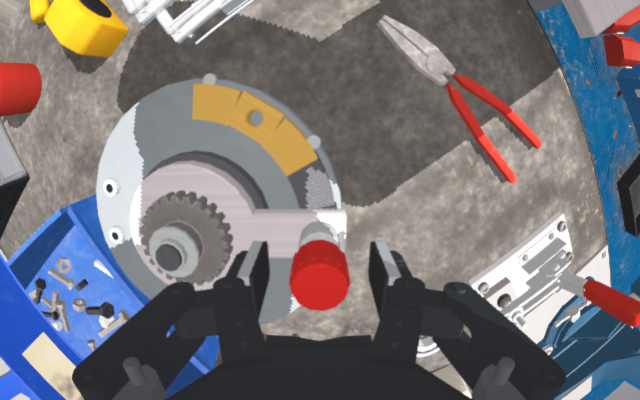

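The knob stands centred between the fingers at (319,275). I'll close on it.

Call:
{"method": "move_arm", "body": {
  "deltas": [
    [0,0,0,0,0,0],
    [0,0,0,0,0,0],
    [0,0,0,0,0,0],
    [0,0,0,0,0,0],
    [0,0,0,0,0,0]
  ],
  "grip": 1,
  "newtons": 40
}}

```text
t: 4.75
tool_pos: [0.501, 0.1355, 0.1054]
tcp_rot: [0.628, -0.627, -0.326, 0.325]
ft_force: [-4.7, 2.5, 6.7]
finger_gap: 0.288
```

Run:
```python
from h import *
s,R=RT();print(s["t"],s["tool_pos"],s["ft_force"],s["finger_gap"],s["torque"])
for n in("scene","side"):
    p,d=r.capture(n);cv2.imwrite(f"pics/{n}1.png",p)
    q=p[140:260,230:390]; cv2.imwrite(f"pics/{n}1z.png",cv2.resize(q,None,fx=5,fy=5,interpolation=cv2.INTER_CUBIC))
```

```text
4.75 [0.50095585 0.13552212 0.10541681] [-4.70900592  2.45256798  6.71761423] 0.2878043949291729 [ 0.96666446  1.56186383 -0.04851031]
```

View pics/scene1z.png

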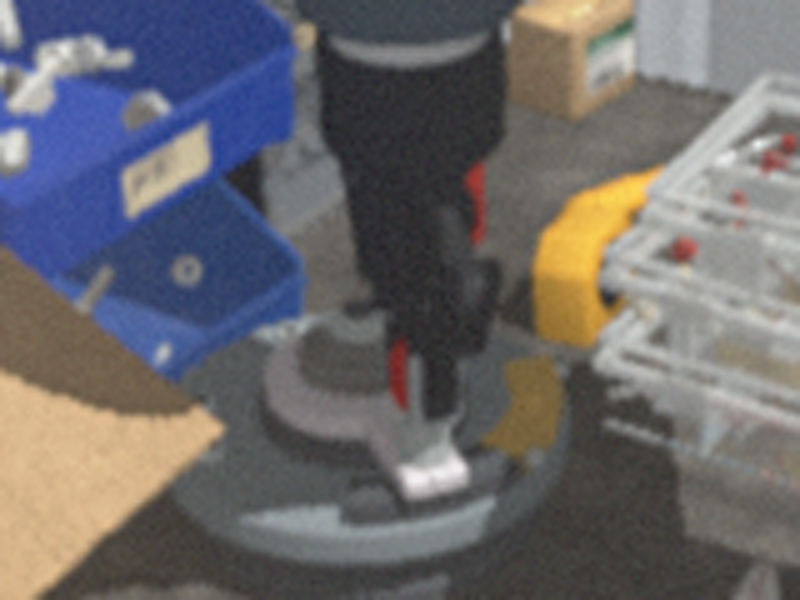

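Call:
{"method": "move_arm", "body": {
  "deltas": [
    [0,-2,1,0,0,0],
    [0,-2,0,0,0,0],
    [0,-2,0,0,0,0],
    [0,-2,0,0,0,0],
    [0,-2,0,0,0,0],
    [0,-2,0,0,0,0],
    [0,-1,0,0,0,0],
    [0,0,0,0,0,0]
  ]
}}

```text
t: 5.85
tool_pos: [0.5004, 0.1352, 0.1163]
tcp_rot: [-0.628, 0.628, 0.325, -0.326]
ft_force: [6.0, 0.2, -11.4]
finger_gap: 0.286
```

Call:
{"method": "move_arm", "body": {
  "deltas": [
    [-4.1,0,-0.1,0,-0.05,0],
    [-8.2,0,-0.4,0,-0.1,0],
    [-9.8,0,-0.6,0,-0.12,0],
    [-9.8,0,-0.6,0,-0.12,0],
    [-4.1,0,-0.1,0,-0.05,0],
    [0,0,0,0,0,0]
  ]
}}

```text
t: 6.6
tool_pos: [0.487, 0.1021, 0.1166]
tcp_rot: [-0.541, 0.542, 0.455, -0.455]
ft_force: [6.3, -0.7, -11.7]
finger_gap: 0.291
```

Run:
```python
from h import *
s,R=RT();p=s["tool_pos"];z=R[:,2]
print(s["t"],p,s["ft_force"],s["torque"],np.arctan2(z[1],z[0]),R.round(3).tolist())
c=np.array([.567,.088]);print(np.arctan2(*(p[:2]-c)[::-1])%(2*np.pi),np.linalg.norm(p[:2]-c))
for n in("scene","wrist"):
    p,d=r.capture(n);cv2.imwrite(f"pics/{n}2.png",p)
```

```text
6.6 [0.48695276 0.1020765  0.11656649] [  6.26569769  -0.68554584 -11.68452086] [-0.16470779 -2.45595498  0.21947395] 2.9677050130251 [[0.173, 0.0, -0.985], [0.985, -0.0, 0.173], [0.0, -1.0, -0.0]]
2.9675199907016094 0.08127550793890637
```

View pics/wrist2.png

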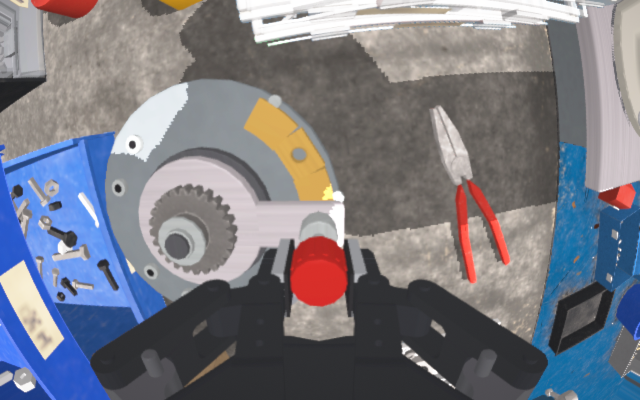

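Call:
{"method": "move_arm", "body": {
  "deltas": [
    [-4.1,0,-0.9,0,-0.05,0],
    [-8.2,0,-0.4,0,-0.1,0],
    [-8.2,0,-0.4,0,-0.1,0],
    [-8.2,0,-0.4,0,-0.1,0],
    [-4.1,0,-0.1,0,-0.05,0],
    [0,0,0,0,0,0]
  ]
}}

```text
t: 7.45
tool_pos: [0.4881, 0.0697, 0.1163]
tcp_rot: [-0.441, 0.44, 0.553, -0.553]
ft_force: [5.5, 0.3, -11.4]
finger_gap: 0.291
```

Run:
```python
from h import *
s,R=RT();p=s["tool_pos"];z=R[:,2]
print(s["t"],p,s["ft_force"],s["torque"],np.arctan2(z[1],z[0])%6.2832)
c=np.array([.567,.088]);print(np.arctan2(*(p[:2]-c)[::-1])%(2*np.pi),np.linalg.norm(p[:2]-c))
i=r.camera_info("wrist");p,d=r.capture("wrist");cv2.imwrite("pics/w3.png",p);np.savez("w3.npz",d=d,K=i["camera_matrix"],T=i["T"])
cv2.imwrite("pics/w3z.png",cv2.resize(p[80:320,150:390],None,fx=2.5,fy=2.5,interpolation=cv2.INTER_CUBIC))
```

```text
7.45 [0.4880821  0.06969986 0.1162587 ] [  5.51487302   0.27780755 -11.4096009 ] [ 0.39777695 -1.89858493  0.03249528] 3.3673000918299345
3.369453732675413 0.08101191212825302
```

View pics/w3z.png

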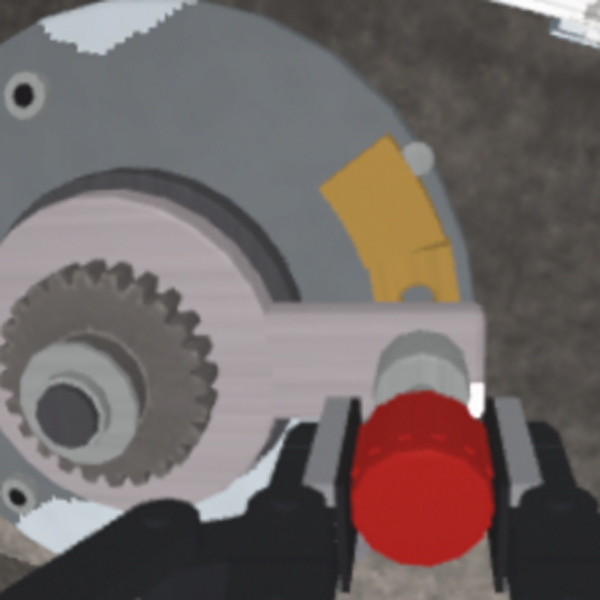

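The hole is partly hidden by the arm, its visible part centred near zoom (418,296). The pin is still short of it.

Run:
```python
from h import *
f=np.load("w3.npz");f={k:f[k] for k in f}
z=lambda u,v:(150+u/2.5,80+v/2.5)
c=np.array([.567,.088])
for nm,u,v,h in(("hole",418,297,.065),("hole lo",418,303,.065),("knobtop",422,508,.145),("housing",422,377,.097)):
    P=wpt(f,*z(u,v),h);print(nm,P,np.arctan2(*(P[:2]-c)[::-1])%(2*np.pi),np.hypot(*(P[:2]-c)))
```

```text
hole [0.49211214 0.05597319 0.065     ] 3.5457172506361605 0.08144880770720664
hole lo [0.49174648 0.05757454 0.065     ] 3.5258056259864476 0.08117143044496886
knobtop [0.48817586 0.06871371 0.145     ] 3.381553260134495 0.08114928039734774
housing [0.48908833 0.06457924 0.097     ] 3.4336058745303926 0.08135576929013527
```

Call:
{"method": "move_arm", "body": {
  "deltas": [
    [-3.7,0,-0.7,0,-0.045,0],
    [-3.7,0,-0.1,0,-0.045,0],
    [0,1,0,0,0,0],
    [0,1,0,0,0,0],
    [0,0.5,0,0,0,0],
    [0,0.5,0,0,0,0],
    [0,0,0,0,0,0]
  ]
}}

```text
t: 8.38
tool_pos: [0.4902, 0.0626, 0.1144]
tcp_rot: [0.415, -0.415, -0.572, 0.573]
ft_force: [-0.1, 2.1, -7.4]
finger_gap: 0.29
```

Call:
{"method": "move_arm", "body": {
  "deltas": [
    [-0.5,0,0,0,-0.006,0],
    [-0.5,0,0,0,-0.006,0],
    [0,0,0,0,0,0]
  ]
}}

```text
t: 8.75
tool_pos: [0.4906, 0.0616, 0.1143]
tcp_rot: [0.412, -0.411, -0.575, 0.575]
ft_force: [-2.2, 1.6, -4.9]
finger_gap: 0.294
```

Call:
{"method": "move_arm", "body": {
  "deltas": [
    [-0.5,0,0,0,-0.006,0],
    [-0.5,0,0,0,-0.006,0],
    [0,0,0,0,0,0]
  ]
}}

```text
t: 9.12
tool_pos: [0.491, 0.0607, 0.1141]
tcp_rot: [0.408, -0.408, -0.577, 0.578]
ft_force: [-3.0, 2.1, -6.0]
finger_gap: 0.293
```

Call:
{"method": "move_arm", "body": {
  "deltas": [
    [-0.5,0,0,0,-0.006,0],
    [-0.5,0,0,0,-0.006,0],
    [0,0,0,0,0,0]
  ]
}}

```text
t: 9.5
tool_pos: [0.4914, 0.0596, 0.1139]
tcp_rot: [0.405, -0.405, -0.58, 0.58]
ft_force: [-1.6, 1.7, -10.0]
finger_gap: 0.292
```

Call:
{"method": "move_arm", "body": {
  "deltas": [
    [-0.5,0,0,0,-0.006,0],
    [0,0,0,0,0,0],
    [0,0,0,0,0,0]
  ]
}}

```text
t: 9.88
tool_pos: [0.4915, 0.0592, 0.1139]
tcp_rot: [0.403, -0.403, -0.581, 0.581]
ft_force: [-1.5, 1.4, -11.5]
finger_gap: 0.286
```

Call:
{"method": "move_arm", "body": {
  "deltas": [
    [-0.5,0,0,0,-0.006,0],
    [0,0,0,0,0,0],
    [0,0,0,0,0,0]
  ]
}}

```text
t: 10.25
tool_pos: [0.4917, 0.0587, 0.1141]
tcp_rot: [0.401, -0.401, -0.582, 0.582]
ft_force: [-2.4, 0.7, -11.0]
finger_gap: 0.289
```

The wrist now carries the full spring force, so the pin is unsupported, which suggests it is over the hole. I'll probe downwards.

Call:
{"method": "move_arm", "body": {
  "deltas": [
    [0,0.7,0,0,0,0],
    [0,0.7,0,0,0,0],
    [0,0,0,0,0,0]
  ]
}}

```text
t: 10.62
tool_pos: [0.4918, 0.0587, 0.1128]
tcp_rot: [0.401, -0.401, -0.582, 0.582]
ft_force: [-3.2, 1.8, -10.2]
finger_gap: 0.29
```

Call:
{"method": "move_arm", "body": {
  "deltas": [
    [0,0.7,0,0,0,0],
    [0,0.7,0,0,0,0],
    [0,0,0,0,0,0]
  ]
}}

```text
t: 11.0
tool_pos: [0.4919, 0.0585, 0.1114]
tcp_rot: [0.401, -0.401, -0.582, 0.582]
ft_force: [-2.6, -1.3, -9.5]
finger_gap: 0.287
```

Call:
{"method": "move_arm", "body": {
  "deltas": [
    [0,0.7,0,0,0,0],
    [0,0.7,0,0,0,0],
    [0,0.7,0,0,0,0],
    [0,0,0,0,0,0]
  ]
}}

```text
t: 11.5
tool_pos: [0.4919, 0.0585, 0.1093]
tcp_rot: [0.401, -0.401, -0.582, 0.582]
ft_force: [-3.5, -3.6, -8.3]
finger_gap: 0.292
```

Call:
{"method": "move_arm", "body": {
  "deltas": [
    [0,0.7,0,0,0,0],
    [0,0.7,0,0,0,0],
    [0,0.7,0,0,0,0],
    [0,0,0,0,0,0]
  ]
}}

```text
t: 12.0
tool_pos: [0.4919, 0.0584, 0.1073]
tcp_rot: [0.401, -0.401, -0.582, 0.583]
ft_force: [-4.5, -3.1, -7.0]
finger_gap: 0.289
```

Call:
{"method": "move_arm", "body": {
  "deltas": [
    [0,0.7,0.3,0,0,0],
    [0,0.7,0.3,0,0,0],
    [0,0.6,0,0,0,0],
    [0,0,0,0,0,0]
  ]
}}

```text
t: 12.5
tool_pos: [0.4919, 0.0584, 0.1055]
tcp_rot: [-0.401, 0.402, 0.582, -0.582]
ft_force: [-1.4, -4.9, -6.8]
finger_gap: 0.291
```

Call:
{"method": "move_arm", "body": {
  "deltas": [
    [0,0.7,0,0,0,0],
    [0,0.7,0,0,0,0],
    [0,0,0,0,0,0]
  ]
}}

```text
t: 12.88
tool_pos: [0.492, 0.0584, 0.1054]
tcp_rot: [-0.4, 0.402, 0.583, -0.582]
ft_force: [-5.3, -4.8, 3.2]
finger_gap: 0.29
```

The pin is seated: z is back at 0.1054, the same as at home, and the upward pull has gone. I'll let go with a modest opening because the tray is near.

Call:
{"method": "move_arm", "body": {
  "deltas": [
    [0,-0.7,0.5,0,0,0],
    [0,0,0,0,0,0],
    [0,0,0,0,0,0],
    [0,0,0,0,0,0]
  ],
  "grip": 0
}}

```text
t: 13.38
tool_pos: [0.4914, 0.0587, 0.1048]
tcp_rot: [-0.401, 0.401, 0.583, -0.582]
ft_force: [0.3, 0.3, -0.1]
finger_gap: 0.498
```

Run:
```python
from h import *
s,R=RT();print(s["t"],s["tool_pos"],s["ft_force"],s["finger_gap"])
p,d=r.capture("wrist");cv2.imwrite("pics/w4.png",p)
```

```text
13.375 [0.49136744 0.05869506 0.10482766] [ 0.28551228  0.28555571 -0.12469407] 0.49806371953862466
```

View pics/w4.png

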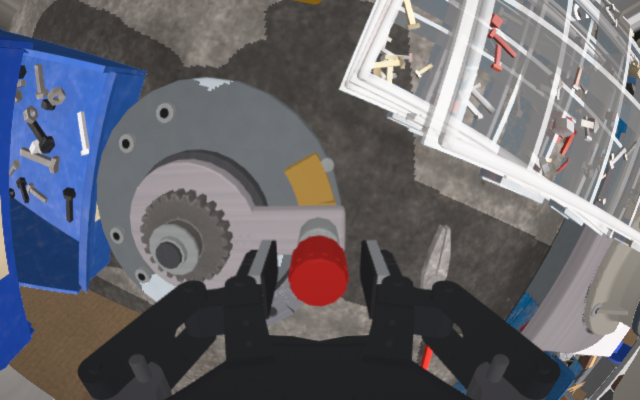

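The fingers are clear of the knob at (318,270). I'll back straight up, and then check.

Call:
{"method": "move_arm", "body": {
  "deltas": [
    [0,-5,0,0,0,0],
    [0,-15,0,0,0,0],
    [0,-25,0,0,0,0],
    [0,-30,0,0,0,0],
    [0,-30,0,0,0,0],
    [0,-25,0,0,0,0],
    [0,-10,0,0,0,0],
    [0,0,0,0,0,0]
  ]
}}

```text
t: 14.42
tool_pos: [0.491, 0.0586, 0.2447]
tcp_rot: [-0.401, 0.401, 0.583, -0.582]
ft_force: [-0.8, -0.2, -0.3]
finger_gap: 0.504
```

Run:
```python
from h import *
s,R=RT();print(s["t"],s["tool_pos"],s["ft_force"])
cs=[]
for n,(a,b,c,d) in {"scene":(200,235,300,350),"side":(165,205,280,320)}.items():
    p,dd=r.capture(n);cv2.imwrite(f"pics/{n}5.png",p)
    q=p.astype(int);red=(q[...,2]>110)&(q[...,1]<75)&(q[...,0]<75);m=np.zeros_like(red);m[a:b,c:d]=1;m&=red
    v,u=np.nonzero(m);print(n,len(u),u.min(),u.max(),v.min(),v.max());cs.append((n,(u.min()+u.max())/2,(v.min()+v.max())/2))
    cv2.imwrite(f"pics/{n}5z.png",cv2.resize(p[150:270,230:390],None,fx=5,fy=5,interpolation=cv2.INTER_CUBIC))
print(tri(*cs))
p,d=r.capture("wrist");cv2.imwrite("pics/w5.png",p)
```

```text
14.425 [0.49104111 0.05856038 0.24467878] [-0.84917887 -0.17784939 -0.29624333]
scene 72 331 341 200 207
side 136 294 305 181 194
(array([0.49135834, 0.06417586, 0.11595902]), np.float64(0.003689237052924129))
```

View pics/scene5z.png

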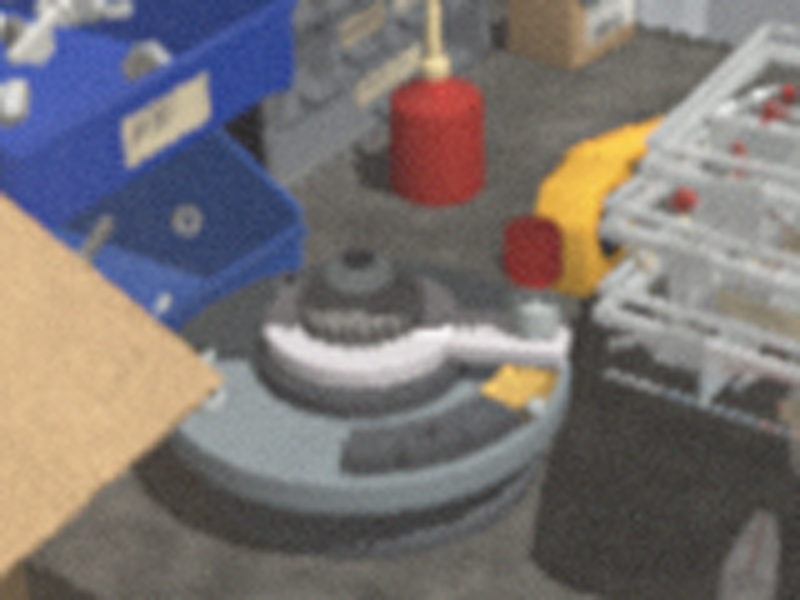

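View pics/side5z.png

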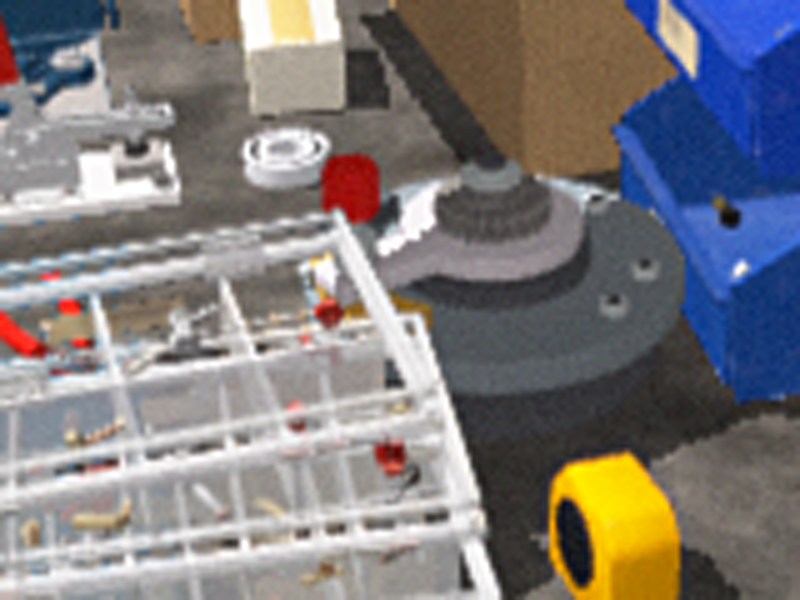

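View pics/w5.png

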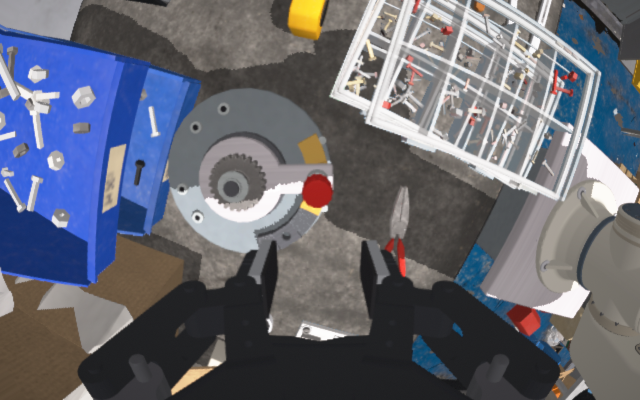

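Run:
```python
from h import *
print(tri(("scene",336.5,200.2),("side",300,187.6)), tri(("scene",314.2,214.7),("side",298,173.2)))
```

```text
(array([0.49267044, 0.05762403, 0.11989185]), np.float64(0.0007942371079129447)) (array([0.50181938, 0.13490031, 0.12010286]), np.float64(0.0015765644282492112))
```

The knob is at the same height as at home (0.120 by the same measure in both), so the pin is fully down. I'll hand in.

Run:
```python
from bench import r
print(r.sign_off())
```

```text
the job is handed in; nothing more can be done
None
```

The fixture is on its next stop: the pin is fully home in the brass segment's hole, the knob is released and the gripper is clear. I handed the job in after about 15 s on the robot's clock, but sign-off gives no verdict.

- **Move:** I lifted the pin about 11 mm by the red knob and swung the arm anticlockwise. I then let the tip ride lightly on the brass (about 3–6 N) until it came over the hole. That was about 1.0 rad from home, within the stated 0.76 to 1.08 rad.
- **Seating:** While lowering, the upward pull followed the spring. It vanished when the tool reached 0.1054 m, the same height as with the pin in the home hole. Side forces on the way down stayed at roughly 7 N or less.
- **Last checks:** With the gripper backed off, the cameras put the knob centre 119.9 mm above the table, against 120.1 mm at home by the same method. The wrist force was near zero. The tape measure and bearing showed no sign of having moved. The screwdriver was outside the final close-ups, but the arm never went near it.
- **Check that disagreed:** My first automatic reading of the knob's final height gave 116 mm, with a 3.7 mm mismatch between the cameras. Its search window had cut off part of the knob, so I replaced it with centres read by hand from the same pictures (0.8 mm mismatch).

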